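# Clip the job ticket on the watch bench shelf

### The arm

A 6-joint arm with a two-finger parallel gripper is mounted at the origin on the work surface. World frame = base frame: x ahead of the robot, y to its left, z up, the work surface at z = 0. Lengths are in m, angles in rad, forces in N, time in s.
With the tool pointing down it reaches from about 0.275 to 1 m from the base axis. Payload 8.4 kg.
Tool frame: the origin (TCP) lies on the centre line of the jaws, within the pads' length; the fingertips stand 17 mm ahead of it and the grasp point (between the pads) lies 2 mm behind it (bot.tcp_to_tips is the z of the fingertips in the tool frame, in m); z points along the fingers, y is the line along which they close (so a half turn about z gives the same grasp; the last joint's range is limited). The gripper opens to 85 mm and grips with 20 to 120 N. Pads are 22 mm wide; open, the fingers measure 114 mm over their backs; the gripper's body (76 mm by 85 mm) begins 54 mm behind the grasp point. The pads swing forward as they close: fully open they stand 13 mm farther back than shut.
Start: joints at [-1.319, 0.353, 1.633, -0, 1.155, -0.002], TCP at [0.157, -0.605, 0.221] pointing down, gripper open.
Joint ranges: [-2.63, 2.63], [-0.92, 2.1], [0.06, 2.66], [-1.3, 4.44], [0, 2.69], [-3.02, 3.02]. Speed limits (rad/s): [2.22, 2.22, 2.79, 3.14, 3.14, 3.14].

### API

Orientations are given as a unit quaternion [x, y, z, w].
In Python, from workcell import bot, hand, kinematics, get_obs, vision, hand_in gives the robot as it stands. The module is installed in compiled form; this text tells all that it offers. Calls block until the motion is done:
- bot.reach(position, orientation): joint-space move of the TCP to a pose.
- bot.servo_line(position, ori=None, velocity=0.15): straight line of the TCP; ori=None keeps the orientation; velocity is the mean speed in m/s.
- bot.goto_joints(angles): joint-space move.
- hand.move_gripper(opening, strength=None): finger opening in m; strength is the grip in N (None keeps the last); returns when the fingers have stopped.
- bot.dwell(seconds).
- kinematics.solve_ik(position, orientation): joint angles nearest the present ones, or None.
- get_obs(): the state.
- vision.read_camera(name): name is "side" or "top"; returns a dict with "frame" (480x640x3 uint8, red, green, blue), "intrinsics" (3x3 intrinsics, pixels), "view" (4x4, takes a point from world to camera coordinates). Camera axes: x right, y down, z forward; pixel columns grow to the right and rows downward; lengths in m; the calibration is good to about 2 mm. A picture is of the moment at which its call begins. There is no depth.
A pose or a line that the arm cannot do raises bot.IKError and nothing moves.
- hand_in(): hands the job in; it is judged then, once.
The state is a dict: "time_s": time; "joint_pos": joint angles; "joint_vel": joint speeds; "joint_efforts": joint torques, N m; "position": TCP position; "orientation": TCP orientation; "wrist_force": force on the tool from outside, world axes, zero at the start; "ft_torque": the same for the moment, N m; "gripper_width": finger opening in m; "grip_force": force on a finger pad.
Only numpy, scipy, OpenCV 4.12 (cv2) and the standard library are available. Lean on these libraries where they do the work, as an engineer would, in place of code of your own. Each camera call takes 0.05 s, during which the arm holds its last target. There are 200 camera calls.

### The job

Take the red-banded ticket holder off the rim of the black ticket box and clip it on the front lip of the grey job shelf, centred in front of the white tray with the glass dome: label facing the front like the other tickets, steel tongue behind the lip, pushed down until it is fully home. It needs steady pressure to set, so finish while still holding it and pressing it firmly down on the lip (about 10 N). Leave the trays, the dome, the other tickets and the things on the bench where they are.

Things in the scene. Friction and masses are not known exactly. Their poses are not given: they have to be found in the camera images.
- holder_mid (a point): the ticket holder to clip on: upright white card pocket 64 mm wide (y), 9 mm thick (x), red band along its top. The point is the middle of the pocket, which reaches 22 mm above and 25 mm below it. Axes: x from the label side (-x) to the tongue side (+x), y along its width, z up. At the start it sits loosely over the near wall of the ticket box, label outwards, and lifts straight up
- holder_crown (a point): middle of the holder's crown (underside of the pocket, where the lip's top edge bears when it is fully home), 30 mm below holder_mid; same axes
- holder_tongue_tip (a point): point on the holder's steel tongue, 12 mm below the crown and 3 mm to its tongue side when the tongue is relaxed
- holder_tongue (a joint): how far the sprung steel tongue is pushed back, in m: 0 relaxed, about 0.0015 when it grips the shelf lip; spring 1 N per mm with 1 N preload, so pushing the holder onto the lip takes about 3 to 8 N before it seats hard
- lip_top (a point): middle of the top edge of the shelf's upturned front lip, 102 mm above the bench; the lip is a straight steel strip 5 mm thick (x), 420 mm long (y), 32 mm above the shelf board. Axes: x from the shelf's front (the robot's side) to its back, y along the lip, z up. Once the holder is home, its crown's middle lies on the lip's top edge, its axes along these
- shelf: grey folded-steel job shelf fixed to the bench, 420 mm wide (y), 145 mm deep, board 70 mm above the bench, with the upturned front lip; origin on the bench under the middle of the lip; x to the back, y along the lip
- holder: the same holder, about 55 g, origin at the crown, same axes. Below the crown hang two legs with a slot between them: a fixed plastic front leg and, behind it, a sprung steel tongue; both reach 23 to 25 mm below the crown and flare apart over their last 10 mm. The slot is 3.7 mm wide, 12 mm between the toes. Its bottom plate, which bears on the lip, is holder_crown_plate
- tray_c: white plastic job tray 80 x 90 x 14 mm on the shelf with a watch movement under a clear dome; origin at the middle of its underside, 80 mm behind the lip; x to the back, y along the lip; the holder belongs on the lip level with its middle. The three trays stand side by side in any order.
- dome: clear dome, 60 mm across, 57 mm high with its knob, standing in the white tray; origin at the middle of its underside
- tray_a: blue job tray 80 x 90 x 14 mm with loose wheels; origin at the middle of its underside; leave it alone
- tray_b: green job tray 80 x 90 x 14 mm with a watch case; origin at the middle of its underside; leave it alone
- ticket_a_mid (a point): white plastic ticket holder like the red one but with a blue band along its top, already clipped on the shelf lip in front of the blue tray; the point is in the middle of its pocket, 30 mm above the lip's top edge; leave it alone
- ticket_b_mid (a point): white plastic ticket holder like the red one but with a green band along its top, already clipped on the shelf lip in front of the green tray; the point is in the middle of its pocket, 30 mm above the lip's top edge; leave it alone
- ticket_box: open black plastic box 90 (x) x 130 (y) x 60 mm high, walls 3 mm, holding blank cards below the rim; origin at the middle of its underside; the holder sits over its near (-x) wall
- loupe: black eye loupe, 34 mm across, 32 mm high, on the bench; origin at the middle of its underside
- oil_bottle: small amber bottle, 32 mm across, 62 mm high; origin at the middle of its underside
- screwdriver: slim steel watch screwdriver with a yellow end, 113 mm long, 11 mm thick, lying on the bench along its x axis; origin on the bench under its middle
Mind the look-alikes: they are no part of the job. Leave any orange or yellow look-alike of the holder alone.

How it is judged:
By the outcome, as a careful person would: the job done as asked, in the order asked, and still so for the second after the job is handed in, while the arm keeps its last pose, push and grip.
It also fails if it takes over 51 s, if anything falls off the work surface, if the arm or the gripper's body presses on something with over 40 N, if the wrist force passes 120 N, or if a joint passes its speed limit or range.

## Working session

There is one attempt and no reset: what is moved stays moved. The work goes in short steps, each a Python script; the robot and the scene stay as the last script left them, time stands still between calls to the robot, and variables do not carry over. Pictures are saved under pics/ and viewed, at most 10 in all, crops included, and the job is handed in when it is done.

```bash
mkdir -p pics
python3 - <<'E'
from workcell import vision,get_obs
import cv2,numpy as np
for n in("top","side"):
    r=vision.read_camera(n);cv2.imwrite(f"pics/{n}0.png",r["frame"][...,::-1])
    np.savez(f"{n}.npz",K=r["intrinsics"],V=r["view"]);print(n,r["intrinsics"].tolist(),np.round(r["view"],3).tolist())
print(get_obs())
E
```

```text
top [[482.15553066629644, 0.0, 317.66377980334005], [0.0, 482.15553066629644, 229.2407167830329], [0.0, 0.0, 1.0]] [[0.026, -1.0, -0.002, -0.073], [-0.99, -0.025, -0.141, 0.562], [0.141, 0.006, -0.99, 1.249], [0.0, 0.0, 0.0, 1.0]]
side [[588.016589062841, 0.0, 321.3456799311515], [0.0, 588.016589062841, 245.7333285681858], [0.0, 0.0, 1.0]] [[-0.8, -0.6, -0.011, 0.389], [-0.431, 0.587, -0.685, 0.349], [0.417, -0.543, -0.729, 1.003], [0.0, 0.0, 0.0, 1.0]]
{'time_s': 0.1, 'joint_pos': array([-1.31939416e+00,  3.53591267e-01,  1.63406998e+00,  1.04354442e-06,
        1.15520468e+00, -2.40454644e-03]), 'joint_vel': array([ 2.70590142e-03, -3.57427141e-04, -1.12065793e-03,  9.93842586e-05,
        4.91226852e-04, -6.98966067e-04]), 'joint_efforts': array([ 7.15470906e-04, -6.06359410e+01, -3.42819357e+01, -3.11258475e-05,
        3.89440553e-03,  4.04929850e-06]), 'position': array([ 0.15681761, -0.60454357,  0.22082466]), 'orientation': array([ 9.91958395e-01,  1.26562777e-01, -7.85825972e-05, -6.31770109e-04]), 'wrist_force': array([-0.75625508,  0.55159784, -0.49146057]), 'ft_torque': array([ 0.02225906, -0.00275132,  0.0459352 ]), 'grip_force': 0.0, 'gripper_width': 0.08527659253446605}
```

View pics/top0.png

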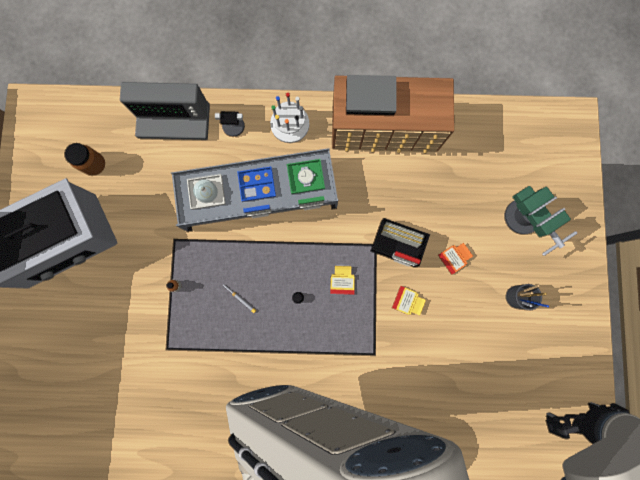

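View pics/side0.png

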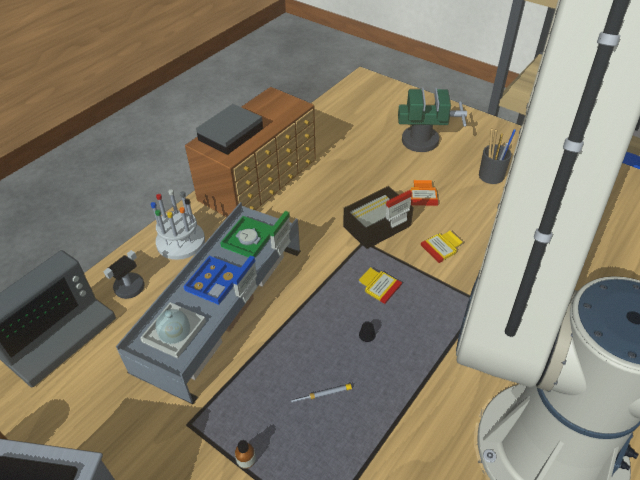

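The top view shows the shelf (lip from about (180,228) to (337,205)), the white tray with the dome at its left end (207,190), and the black box at (401,243) with the red holder at (407,258). I'll take enlarged crops next.

Run:
```python
import cv2,numpy as np
def crop(n,x,y,w,h,s):
    im=cv2.imread(f"pics/{n}0.png")[y:y+h,x:x+w]
    return cv2.resize(im,None,fx=s,fy=s,interpolation=cv2.INTER_CUBIC)
a=crop("top",168,148,178,84,4.4); b=crop("top",365,212,80,60,4)
c=crop("side",340,175,80,75,3)
A=np.zeros((600,800,3),np.uint8);A[:a.shape[0],:a.shape[1]]=a;A[370:600,:320]=b[:230];A[370:595,400:640]=c
cv2.imwrite("pics/c1.png",A)
b=crop("side",110,195,200,210,2.85);cv2.imwrite("pics/c2.png",b);print(a.shape,b.shape)
```

```text
(370, 783, 3) (598, 570, 3)
```

View pics/c1.png

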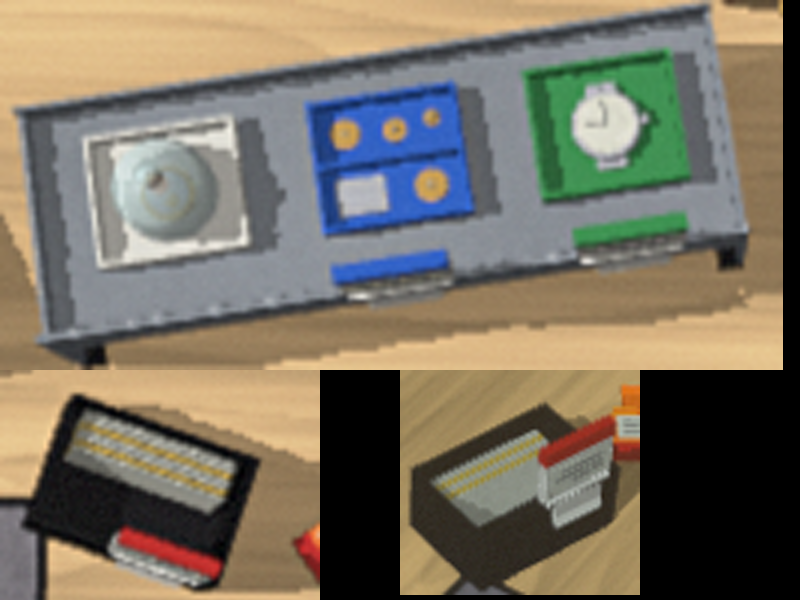

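View pics/c2.png

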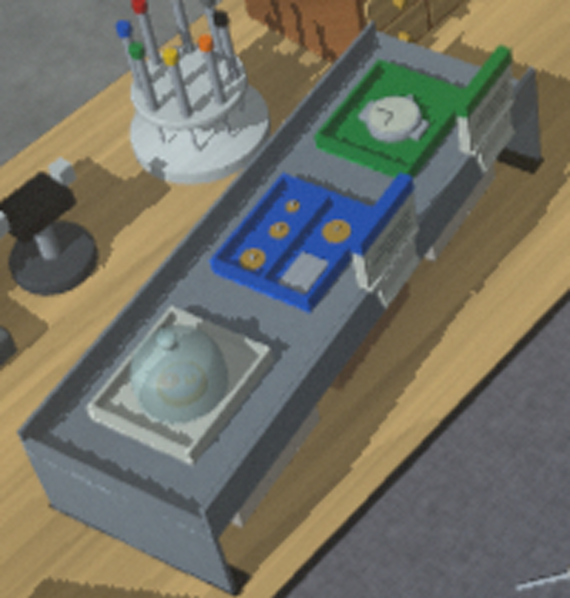

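```bash
cat > h.py <<'E'
import numpy as np
C={n:np.load(f"{n}.npz") for n in("top","side")}
def ray(n,p,z):
    K,V=C[n]["K"],C[n]["V"];R,t=V[:3,:3],V[:3,3]
    o=-R.T@t;d=R.T@np.linalg.inv(K)@[p[0],p[1],1];return o+d*(z-o[2])/d[2]
def tri(pt,ps):
    A=[];b=[]
    for n,p in(("top",pt),("side",ps)):
        o=-C[n]["V"][:3,:3].T@C[n]["V"][:3,3];d=ray(n,p,0)-o;d/=np.linalg.norm(d);P=np.eye(3)-np.outer(d,d);A.append(P);b.append(P@o)
    return np.linalg.lstsq(np.vstack(A),np.hstack(b),rcond=None)[0]
def proj(n,X):
    K,V=C[n]["K"],C[n]["V"];q=K@(V[:3,:3]@X+V[:3,3]);return q[:2]/q[2]
E
python3 - <<'E'
from h import *
np.set_printoptions(precision=4,suppress=True)
T=lambda u,v:(168+(u-1.7)/4.4,148+(v-1.7)/4.4)
B=lambda u,v:(365+(u-1.5)/4,212+(v-371.5)/4)
S=lambda u,v:(110+(u-.9)/2.85,195+(v-.9)/2.85)
Q=lambda u,v:(340+(u-401)/3,175+(v-371)/3)
def pr(name,a,z,b=None):
    print(name,*[ray(n,p,z)[:2] for n,p in a]); 
    if len(a)==2: print("   tri",tri(a[0][1],a[1][1]))
pr("lipL",[("top",T(42,340)),("side",S(206,513))],.102)
pr("lipR",[("top",T(745,234)),("side",S(535,72))],.102)
pr("backL",[("top",T(17,110)),("side",S(22,435))],.102)
pr("backR",[("top",T(708,8)),("side",S(374,25))],.102)
for nm,u in dict(tw=[(83,137),(234,117),(250,246),(102,269)],tb=[(306,102),(456,84),(474,212),(326,235)],tg=[(524,70),(668,50),(692,180),(546,200)]).items():
    c=[ray("top",T(*p),.084)[:2] for p in u];print(nm,np.mean(c,0),np.linalg.norm(c[0]-c[1]),np.linalg.norm(c[1]-c[2]))
c=[ray("side",S(*p),.084)[:2] for p in[(176,308),(272,350),(193,462),(88,410)]];print("tw side",np.mean(c,0),c)
pr("bandL top",[("top",B(122,529)),("side",Q(539,459))],.112)
pr("bandR top",[("top",B(222,564)),("side",Q(612,418))],.112)
for i,p in enumerate([(75,395),(258,460),(222,585),(25,522)]):print("box",ray("top",B(*p),.06)[:2])
for i,p in enumerate([(545,404),(411,467),(479,588)]):print("box side",ray("side",Q(*p),.06 if i<2 else 0)[:2])
E
```

```text
lipL [0.557  0.2991] [0.5528 0.3023]
   tri [0.5573 0.3006 0.0955]
lipR [ 0.6298 -0.1064] [ 0.6283 -0.107 ]
   tri [ 0.6291 -0.1068  0.1018]
backL [0.6932 0.323 ] [0.6843 0.3314]
   tri [0.6966 0.3275 0.0863]
backR [ 0.7654 -0.0818] [ 0.7601 -0.0744]
   tri [ 0.7686 -0.0819  0.0918]
tw [0.6502 0.2361] 0.09044973379657971 0.07916803144984028
tb [0.6742 0.1046] 0.09007094198116558 0.07890658219565981
tg [ 0.6977 -0.0238] 0.08698972355055411 0.08084758022757928
tw side [0.6464 0.2373] [array([0.6937, 0.1987]), array([0.6172, 0.1854]), array([0.5961, 0.2761]), array([0.6785, 0.289 ])]
bandL top [ 0.5024 -0.2543] [ 0.4977 -0.2495]
   tri [ 0.5023 -0.2558  0.1049]
bandR top [ 0.4821 -0.3167] [ 0.4783 -0.3184]
   tri [ 0.4803 -0.3177  0.1117]
box [ 0.5955 -0.2312]
box [ 0.5553 -0.3514]
box [ 0.4727 -0.3275]
box [ 0.5106 -0.1991]
box side [ 0.5555 -0.3555]
box side [ 0.5984 -0.2345]
box side [ 0.5161 -0.2088]
```

```bash
cat >> h.py <<'E'
def q(psi): # holder yaw -> tool-down quaternion, tool y along holder x
    a=(psi+np.pi/2)/2; return [np.cos(a),np.sin(a),0,0]
def st(get_obs):
    o=get_obs();print("t %.2f"%o["time_s"],np.round(o["position"],4),"F",np.round(o["wrist_force"],1),"w %.4f g %.1f"%(o["gripper_width"],o["grip_force"]));return o
E
python3 - <<'E'
from h import *
from workcell import *
p=np.radians(-17.5)
hand.move_gripper(.045,60)
bot.reach([.486,-.2835,.17],q(p));st(get_obs)
bot.servo_line([.486,-.2835,.091],velocity=.1);st(get_obs)
import cv2
fr=[vision.read_camera(n)["frame"] for n in("top","side")]
hand.move_gripper(.0,60);o=st(get_obs);print(o["joint_pos"])
f2=[vision.read_camera(n)["frame"] for n in("top","side")]
def c(f,n):
    u,v=proj(n,np.array([.486,-.2835,.08])).astype(int);return cv2.resize(f[v-45:v+45,u-60:u+60],None,fx=3.3,fy=3.3,interpolation=cv2.INTER_CUBIC)
A=np.vstack([np.hstack([c(f,n) for f,n in zip(F,("top","side"))]) for F in(fr,f2)]);cv2.imwrite("pics/g.png",A[...,::-1]);print(A.shape)
E
```

```text
t 2.27 [ 0.4858 -0.2844  0.1702] F [ 0.6 -0.4  0.5] w 0.0451 g 0.0
t 3.21 [ 0.4864 -0.2838  0.0915] F [-0.2 -0.  -0.4] w 0.0448 g 0.0
t 3.73 [ 0.4866 -0.2838  0.0915] F [0.9 0.5 4.1] w 0.0066 g 59.9
[-5.30674094e-01  4.15872678e-01  1.87422231e+00  1.01127577e-04
  8.50215157e-01 -2.25304863e-01]
(594, 792, 3)
```

View pics/g.png

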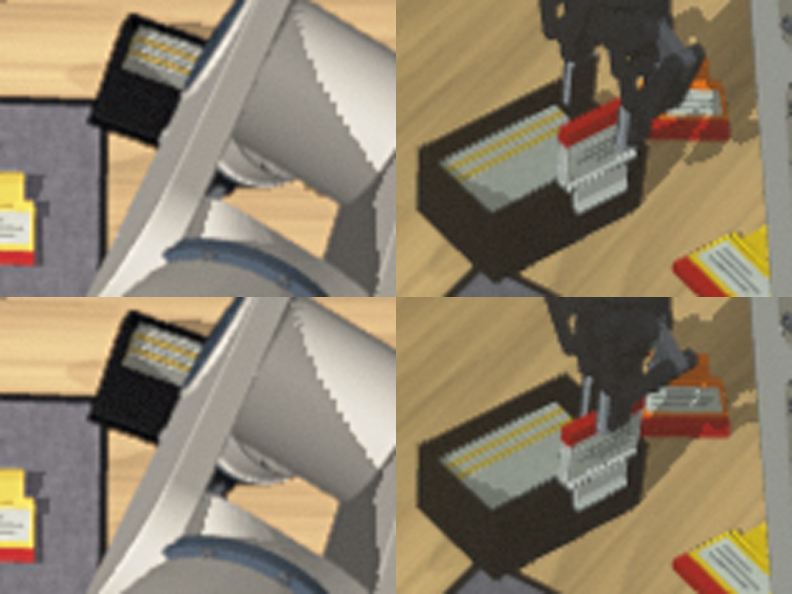

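The gripper holds the holder near its middle (side view, band at about (600,430) in the crop). Next I lift it and hover above the lip.

Run:
```python
from h import *
from workcell import *
import cv2
p=np.radians(10.3)
x,y,_=get_obs()["position"]
bot.servo_line([x,y,.17],velocity=.15);st(get_obs)
bot.servo_line([x,y,.25],velocity=.25)
bot.reach([.5695,.2225,.25],q(p));st(get_obs)
bot.servo_line([.5695,.2225,.176],velocity=.15);bot.dwell(.3);o=st(get_obs)
np.save("hover.npy",np.array(o["position"]))
P=o["position"]
F=[]
for n in("top","side"):
    f=vision.read_camera(n)["frame"];cv2.imwrite(f"pics/h_{n}.png",f[...,::-1])
    u,v=proj(n,P-[0,0,.04]).astype(int);print(n,u,v)
    h,w=(60,65);F.append(cv2.resize(f[v-h:v+h,u-w:u+w],None,fx=3,fy=3,interpolation=cv2.INTER_CUBIC))
cv2.imwrite("pics/h.png",np.hstack(F)[...,::-1])
```

```text
t 4.51 [ 0.4859 -0.2834  0.1692] F [-0.8 -0.2 -1.7] w 0.0071 g 59.3
t 6.83 [0.5698 0.2215 0.2499] F [ 1.4  0.3 -0.1] w 0.0068 g 59.3
t 7.78 [0.5699 0.2227 0.1769] F [-0.2  0.3  0.2] w 0.0069 g 59.3
top 204 218
side 204 326
```

View pics/h.png

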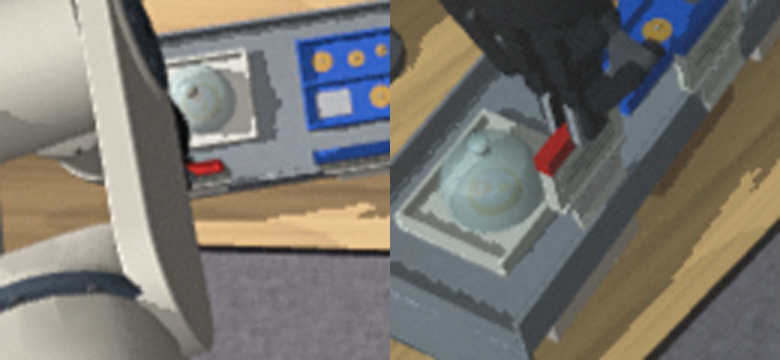

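Both views show the holder's red band above the lip (top crop (207,168), side crop (553,150)), with the holder's near end visible in the side view. I'll zoom in with my expected outlines drawn on.

Run:
```python
from h import *
import cv2
P=np.load("hover.npy");p=np.radians(10.3);X=np.array([np.cos(p),np.sin(p),0]);Y=np.array([-X[1],X[0],0]);Z=np.array([0,0,1.])
m=P-[0,0,.0015]
out=[]
for n,(u0,v0,w,h),s in(("top",(230-8,195,50,40),8),("side",(170,290,75,75),5.33)):
    im=cv2.imread(f"pics/h_{n}.png")
    k=proj(n,m); 
    if n=="top": u0,v0=int(k[0])-12,int(k[1])-30; w,h=50,75; s=8
    else: u0,v0=int(k[0])-40,int(k[1])-32; w,h=50,75; s=8
    c=cv2.resize(im[v0:v0+h,u0:u0+w],None,fx=s,fy=s,interpolation=cv2.INTER_CUBIC)
    def L(a,b,col): 
        f=lambda a:tuple(int(t) for t in (proj(n,a)-[u0-.5,v0-.5])*s)
        cv2.line(c,f(a),f(b),col,1)
    e=[m+X*a*.0045+Y*b*.032+Z*.022 for a,b in((-1,-1),(1,-1),(1,1),(-1,1))]
    for i in range(4):L(e[i],e[(i+1)%4],(255,0,255))
    g=[m-X*.0045+Y*b*.032-Z*.025 for b in(-1,1)];L(*g,(255,0,255))
    l=m.copy();l[2]=.102
    for a in(-1,1):L(l+a*X*.0025-Y*.1,l+a*X*.0025+Y*.1,(0,255,255))
    out.append(c);print(n,u0,v0,s)
cv2.imwrite("pics/h2.png",np.hstack(out));print(out[0].shape)
```

```text
top 188 185 8
side 161 281 8
(600, 400, 3)
```

View pics/h2.png

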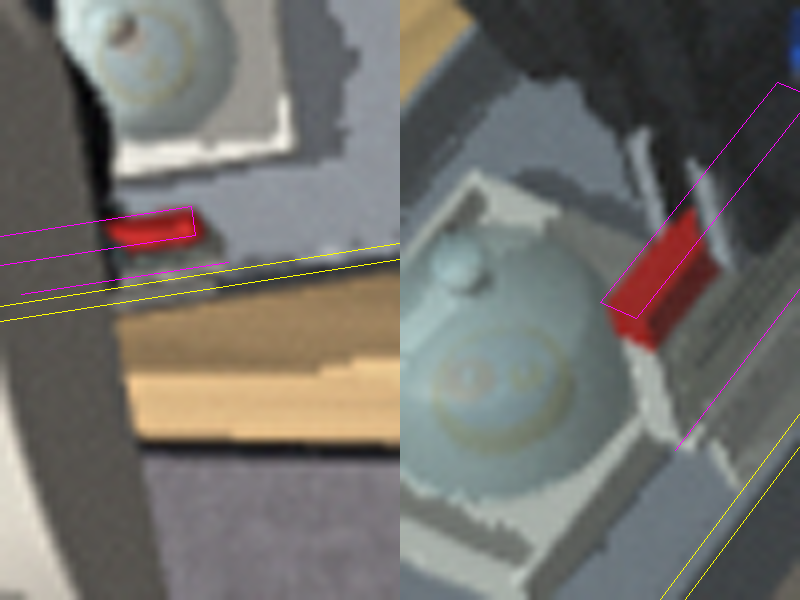

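Top: the band's right end is at (198,225) and its outline fits to about 1 mm. Side: the pocket's lower front corner is at (682,448) against a predicted (676,449). I'll check the lip offset with intensity profiles across it.

Run:
```python
from h import *
import cv2
P=np.load("hover.npy");p=np.radians(10.3);X=np.array([np.cos(p),np.sin(p),0]);Y=np.array([-X[1],X[0],0])
l=P.copy();l[2]=.102
d=np.arange(-.012,.0121,.001);print(" "*12,(d*1e3).astype(int))
for n,ss in(("top",((-.075,-.055),(-.255,-.235),(-.19,-.17))),("side",((.045,.065),(-.195,-.175)))):
    g=cv2.cvtColor(cv2.imread(f"pics/{n if 0 else 'h_'+n}.png"),cv2.COLOR_BGR2GRAY).astype(np.float32)
    g0=cv2.cvtColor(cv2.imread(f"pics/{n}0.png"),cv2.COLOR_BGR2GRAY).astype(np.float32)
    for a,b in ss:
        pr=np.zeros(len(d))
        for s in np.linspace(a,b,30):
            M=np.array([proj(n,l+X*k+Y*s) for k in d],np.float32)
            pr+=cv2.remap(g0,M[None,:,0],M[None,:,1],cv2.INTER_LINEAR)[0]/30
        print(n,a,pr.astype(int))
```

```text
[-12 -11  -9  -8  -7  -6  -5  -4  -3  -2  -1   0   0   1   2   3   4   5
   6   7   8   9  10  11  12]
top -0.075 [121 121 121 118 111 100  86  73  65  61  64  79 101 123 137 143 143 142
 142 143 144 144 145 144 145]
top -0.255 [124 125 125 122 115 106  97  93 100 121 140 141 131 120 109  99  93  88
  82  78  82  91 101 109 113]
top -0.19 [128 128 127 124 117 106  93  80  69  63  60  64  74  85  94 103 113 123
 132 138 141 143 144 144 144]
side 0.045 [ 66  66  66  67  67  67  67  67  67  68  75  90 104 111 113 112 112 114
 116 116 116 116 115 115 115]
side -0.195 [ 66  66  67  67  68  67  67  67  67  67  68  69  74  78  84  92 101 107
 110 111 111 110 108 105 104]
```

Run:
```python
from h import *
import cv2
P=np.load("hover.npy");p=np.radians(10.3);X=np.array([np.cos(p),np.sin(p),0]);Y=np.array([-X[1],X[0],0])
l=P.copy();l[2]=.102
d=np.arange(-.01,.0101,.00025)
for n,S in(("top",np.r_[-.09:-.05:.005,-.215:-.17:.005,-.05:.07:.005]),("side",np.r_[-.09:-.05:.005,-.215:-.17:.005,-.05:.07:.005])):
    g0=cv2.GaussianBlur(cv2.cvtColor(cv2.imread(f"pics/{n}0.png"),cv2.COLOR_BGR2GRAY).astype(np.float32),(0,0),.7)
    E=[]
    for s in S:
        pr=0
        for ds in np.linspace(-.004,.004,9):
            M=np.array([proj(n,l+X*k+Y*(s+ds)) for k in d],np.float32)
            pr=pr+cv2.remap(g0,M[None,:,0],M[None,:,1],cv2.INTER_LINEAR)[0]
        E.append(1e3*d[np.argmax(np.gradient(pr))])
    E=np.array(E);k=np.polyfit(S,E,1);r=E-np.polyval(k,S);ok=abs(r-np.median(r))<1;k=np.polyfit(S[ok],E[ok],1)
    print(n,np.round(np.c_[S*1e3,E],1).tolist(),"fit mm/m,mm",k,"dyaw deg",np.degrees(-k[0]*1e-3))
```

```text
top [[-90.0, 0.0], [-85.0, 0.3], [-80.0, 0.5], [-75.0, 0.3], [-70.0, 0.3], [-65.0, 0.5], [-60.0, 0.0], [-55.0, 0.0], [-215.0, 0.5], [-210.0, 1.5], [-205.0, 2.3], [-200.0, 2.8], [-195.0, 3.5], [-190.0, 3.8], [-185.0, 3.8], [-180.0, 3.8], [-175.0, 3.5], [-50.0, 0.8], [-45.0, 0.0], [-40.0, 0.0], [-35.0, 0.3], [-30.0, 0.0], [-25.0, 0.0], [-20.0, 0.0], [-15.0, 0.3], [-10.0, 0.3], [-5.0, -0.2], [-0.0, 0.5], [5.0, 0.0], [10.0, 0.0], [15.0, 0.0], [20.0, 0.0], [25.0, -0.7], [30.0, 0.0], [35.0, 0.0], [40.0, 0.0], [45.0, -0.7], [50.0, 0.3], [55.0, -0.7], [60.0, -1.0], [65.0, -0.2]] fit mm/m,mm [-9.01656673 -0.09125422] dyaw deg 0.5166112194697281
side [[-90.0, -0.2], [-85.0, -0.2], [-80.0, -0.5], [-75.0, -0.5], [-70.0, -0.5], [-65.0, -0.7], [-60.0, -0.7], [-55.0, -0.7], [-215.0, 0.0], [-210.0, 0.8], [-205.0, 1.3], [-200.0, 1.5], [-195.0, 2.8], [-190.0, 2.5], [-185.0, 2.5], [-180.0, 3.3], [-175.0, 3.5], [-50.0, -0.7], [-45.0, -0.7], [-40.0, -0.7], [-35.0, -0.5], [-30.0, -0.5], [-25.0, -0.5], [-20.0, -0.7], [-15.0, -0.7], [-10.0, -0.7], [-5.0, -0.5], [-0.0, -1.0], [5.0, -0.5], [10.0, -0.5], [15.0, -1.0], [20.0, -1.0], [25.0, -1.0], [30.0, -0.7], [35.0, -0.7], [40.0, -0.7], [45.0, -1.0], [50.0, -1.0], [55.0, -1.0], [60.0, -1.0], [65.0, -1.5]] fit mm/m,mm [-7.49749838 -0.78885602] dyaw deg 0.4295750141549751
```

Run:
```python
from h import *
from workcell import *
import cv2
hand.move_gripper(0,80)
P=np.load("hover.npy");p=np.radians(10.6);X=np.array([np.cos(p),np.sin(p),0])
T=P+X*.0026
bot.servo_line(T,q(p),velocity=.02);bot.dwell(.2)
o=st(get_obs);F0=o["wrist_force"]
for z in(.16,.155,.152,.150,.148,.146,.144,.142):
    T[2]=z;bot.servo_line(T,velocity=.03);bot.dwell(.15);o=st(get_obs);f=o["wrist_force"]-F0
    if abs(f[2])>9 or np.hypot(*f[:2])>8: print("stop");break
np.save("T.npy",T);np.save("F0.npy",F0)
F=[]
for n in("top","side"):
    f=vision.read_camera(n)["frame"];cv2.imwrite(f"pics/i_{n}.png",f[...,::-1])
    u,v=proj(n,T-[0,0,.03]).astype(int);u0=u-10 if n=="top" else u-40
    F.append(cv2.resize(f[v-35:v+40,u0:u0+50],None,fx=8,fy=8,interpolation=cv2.INTER_CUBIC))
cv2.imwrite("pics/i.png",np.hstack(F)[...,::-1])
```

```text
t 8.60 [0.5724 0.2231 0.1768] F [-0.2  0.6 -0.6] w 0.0062 g 83.3
t 9.46 [0.5726 0.2232 0.1602] F [-0.  -0.1 -0.1] w 0.0061 g 83.3
t 9.93 [0.5725 0.2232 0.155 ] F [ 0.8 -0.4 -0.1] w 0.0064 g 83.3
t 10.32 [0.5725 0.2232 0.152 ] F [ 0.4  0.1 -0.7] w 0.0061 g 83.3
t 10.72 [0.5725 0.2232 0.15  ] F [-0.2 -0.8 -0.2] w 0.0064 g 83.4
t 11.12 [0.5725 0.2232 0.148 ] F [-0.4  0.1  0.8] w 0.0063 g 83.6
t 11.53 [0.5723 0.2231 0.1459] F [-1.8  0.6  1.5] w 0.0062 g 83.7
t 11.93 [0.5723 0.2231 0.1437] F [-0.8  0.9 -2.1] w 0.0064 g 83.3
t 12.32 [0.5724 0.2231 0.1418] F [-1.5 -0.1 -1.4] w 0.0064 g 83.3
```

View pics/i.png

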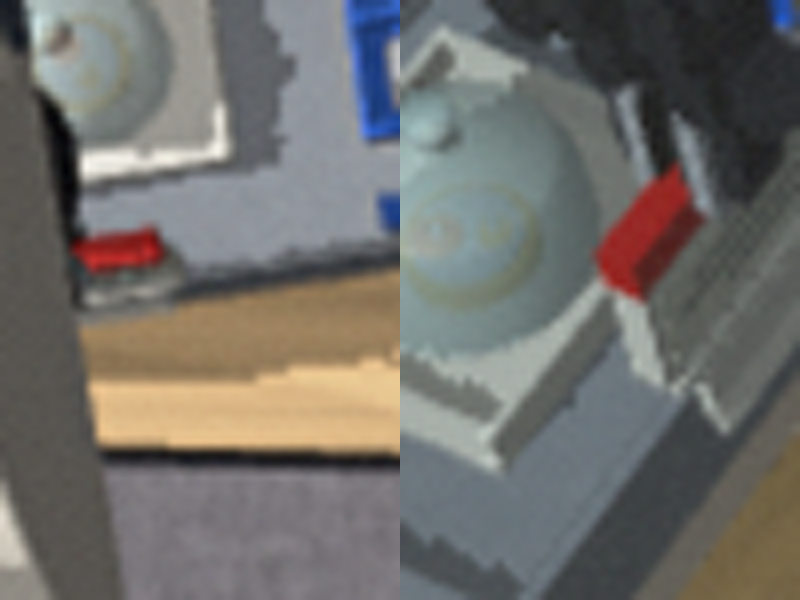

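The front leg (side crop (715,400)) is in front of the lip's dark face, the tongue is behind the lip, and lateral forces are small. Pressing on.

```bash
cat >> h.py <<'E'
def fz(get_obs,bot,n=8):
    r=[]
    for _ in range(n): r.append(get_obs()["wrist_force"]);bot.dwell(.03)
    return np.mean(r,0)
E
python3 - <<'E'
from h import *
from workcell import *
T=np.load("T.npy");z=.1415
while z>.126:
    z-=.001;T[2]=z;bot.servo_line(T,velocity=.02);f=fz(get_obs,bot);o=get_obs()
    print("%.1f cmd %.4f"%(o["time_s"],z),np.round(o["position"],4),np.round(f,1))
    if f[2]>10.5 or np.hypot(*f[:2])>12: break
np.save("T.npy",T)
E
```

```text
12.9 cmd 0.1405 [0.5725 0.2232 0.1405] [-1.  -0.   0.1]
13.5 cmd 0.1395 [0.5726 0.2232 0.1395] [-0.8 -0.2  1.2]
14.0 cmd 0.1385 [0.5725 0.2232 0.1384] [-0.9  0.1  1.1]
14.5 cmd 0.1375 [0.5724 0.2231 0.1374] [-0.8 -0.2  0.4]
15.0 cmd 0.1365 [0.5725 0.2231 0.1364] [-0.8 -0.3  0.6]
15.5 cmd 0.1355 [0.5725 0.2232 0.1355] [-0.6 -0.1  0.9]
16.0 cmd 0.1345 [0.5725 0.2232 0.1345] [-0.6 -0.1  0.6]
16.6 cmd 0.1335 [0.5726 0.2232 0.1336] [-1.2 -0.2  3.1]
17.1 cmd 0.1325 [0.5728 0.2233 0.1336] [-3.2 -1.4 11.3]
```

Run:
```python
from h import *
from workcell import *
import cv2
T=np.load("T.npy");bot.dwell(.5);print(np.round(fz(get_obs,bot,20),2));st(get_obs)
p=np.radians(10.6);X=np.array([np.cos(p),np.sin(p),0]);Y=np.array([-X[1],X[0],0]);Z=np.array([0,0,1.])
m=T.copy();m[2]=.132
F=[]
for n in("top","side"):
    f=vision.read_camera(n)["frame"][...,::-1].copy();k=proj(n,m-[0,0,.015]).astype(int)
    u0,v0=(k[0]-10,k[1]-37) if n=="top" else (k[0]-35,k[1]-37)
    c=cv2.resize(f[v0:v0+75,u0:u0+50],None,fx=8,fy=8,interpolation=cv2.INTER_CUBIC)
    def L(a,b,col):
        g=lambda a:tuple(int(t) for t in (proj(n,a)-[u0-.5,v0-.5])*8);cv2.line(c,g(a),g(b),col,1)
    for dz in(.022,-.025):L(m-X*.0045-Y*.032+Z*dz,m-X*.0045+Y*.032+Z*dz,(255,0,255))
    L(m-X*.0045+Y*.032+Z*.022,m-X*.0045+Y*.032-Z*.025,(255,0,255))
    l=m.copy();l[2]=.102;L(l-X*.0025-Y*.1,l-X*.0025+Y*.1,(0,255,255))
    F.append(c)
cv2.imwrite("pics/j.png",np.hstack(F))
```

```text
[-3.14 -1.32 11.4 ]
t 18.24 [0.5728 0.2233 0.1336] F [-3.6 -1.5 11.1] w 0.0062 g 85.0
```

View pics/j.png

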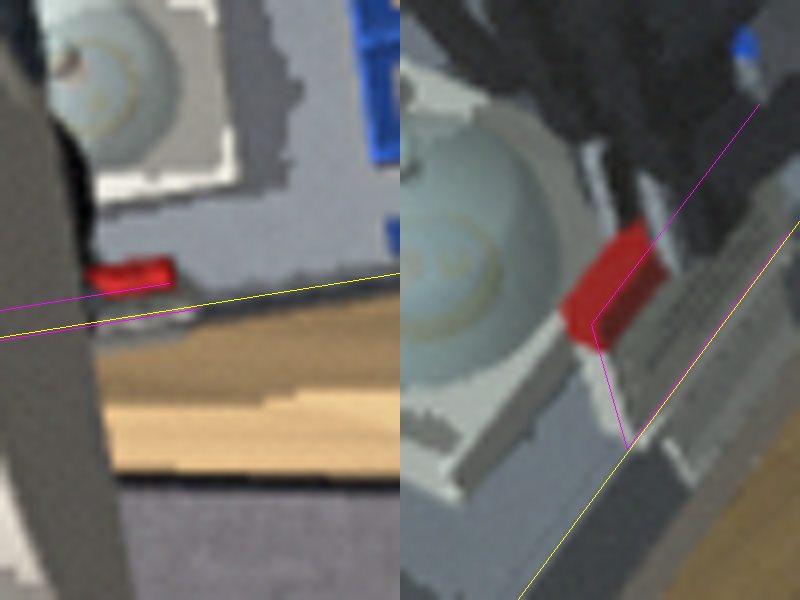

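The pocket bottom lies on the lip line and the front leg shows in front (side (690,485)). The insertion force was lower than expected, so I'll compare the red band's offset from the lip with that of the clipped blue and green tickets.

Run:
```python
from h import *
from workcell import *
import cv2
T=np.load("T.npy");p=np.radians(10.6);R=np.array([[np.cos(p),np.sin(p)],[-np.sin(p),np.cos(p)]])
for n in("top","side"):
    f=vision.read_camera(n)["frame"].astype(int);f0=cv2.imread(f"pics/{n}0.png")[...,::-1].astype(int)
    for c,im,i,s in(("red",f,0,0),("blue",f0,2,-.131),("green",f0,1,-.262)):
        o=[j for j in range(3) if j!=i]
        mk=(im[...,i]>60)&(im[...,i]>1.6*im[...,o[0]])&(im[...,i]>1.6*im[...,o[1]])
        vu=np.argwhere(mk)
        L=np.array([R@(ray(n,(u,v),.154)[:2]-T[:2]) for v,u in vu])
        k=(abs(L[:,1]-s)<.045)&(abs(L[:,0])<.022);L=L[k]*1e3
        e=np.percentile(L[:,1],[1,99])
        print(n,c,len(L),"Y ext",e.round(1))
        for a in range(-30,31,10):   # X range per Y slice relative to nominal
            q_=L[abs(L[:,1]-(s*1e3+a))<5,0]
            if len(q_)>5:print("   y",a,np.round(np.percentile(q_,[3,97]),1),len(q_))
```

```text
top red 47 Y ext [-33.3  -7.6]
   y -30 [-6.6  3.6] 18
   y -20 [-6.3  2.7] 17
   y -10 [-4.   3.9] 12
top blue 104 Y ext [-164.  -102.1]
   y -30 [-5.5 13.9] 15
   y -20 [-6.   2.7] 16
   y -10 [-5.7  3.3] 17
   y 0 [-5.8  2.4] 16
   y 10 [-5.9  3.2] 16
   y 20 [-5.1  3.1] 16
   y 30 [-5.7  1.9] 8
top green 91 Y ext [-298.2 -238.8]
   y -30 [-6.3  1.8] 15
   y -20 [-4.9  2.6] 14
   y -10 [-5.8  2.4] 16
   y 0 [-6.3  1.5] 15
   y 10 [-5.2  2.3] 14
   y 20 [-5.7  2.2] 14
side red 119 Y ext [ 6.6 36.4]
   y 10 [-8.2  3.1] 25
   y 20 [-10.6   3.5] 44
   y 30 [-10.9   3.7] 44
side blue 362 Y ext [-163.3  -86.6]
   y -30 [-7.1  3. ] 21
   y -20 [-10.1   3.1] 32
   y -10 [-10.2   3.5] 31
   y 0 [-9.6 20.1] 57
   y 10 [-9.4 20.3] 72
   y 20 [-9.7 20.5] 49
   y 30 [-10.4   6.2] 39
side green 286 Y ext [-297.3 -218. ]
   y -30 [-7.8  3.1] 19
   y -20 [-8.2  3. ] 20
   y -10 [-9.   2.4] 20
   y 0 [-9.2  2.4] 23
   y 10 [-8.6 20.3] 40
   y 20 [-9.  20.8] 58
   y 30 [-8.2 20.6] 55
```

Run:
```python
from h import *
from workcell import *
print(np.round(fz(get_obs,bot),2));st(get_obs);print(hand_in())
```

```text
[-2.94 -1.24 11.23]
t 18.71 [0.5728 0.2232 0.1335] F [-3.2 -2.9 11.3] w 0.0062 g 85.0
the job is handed in; nothing more can be done
None
```

The red-banded holder is clipped fully home on the lip in front of the dome tray, centred to within about 2 mm by the camera measurements; I handed it in at 18.7 s, still gripped and pressed down with about 11 N.

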